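# Shut and bolt the sprung lid of the sandwich press

### The arm

A 6-joint arm with a two-finger parallel gripper is mounted at the origin on the work surface. World frame = base frame: x ahead of the robot, y to its left, z up, the work surface at z = 0. Lengths are in mm, angles in rad, forces in N, time in s.
With the tool pointing down it reaches from about 275 to 1000 mm from the base axis. Payload 8.4 kg.
Tool frame: the origin (TCP) lies on the mounting face of the last link; the fingertips stand 173 mm ahead of it and the grasp point (between the pads) lies 155 mm ahead of it; z points along the fingers, y is the direction in which the jaws open and shut (so a half turn about z gives the same grasp; the last joint's range is limited). The gripper opens to 85 mm and grips with 20 to 120 N. Pads are 22 mm wide; open, the fingers measure 114 mm over their backs; the gripper's body (76 mm by 85 mm) begins 54 mm behind the grasp point. The pads swing forward as they close: fully open they stand 13 mm farther back than shut.
Start: joints at [1.335, 0.353, 1.633, -0, 1.155, -0.002], TCP at [144.796, 608, 404.681] pointing down, gripper open.
Joint ranges: [-2.63, 2.63], [-0.92, 2.1], [0.06, 2.66], [-1.3, 4.44], [0, 2.69], [-3.02, 3.02]. Speed limits (rad/s): [2.22, 2.22, 2.79, 3.14, 3.14, 3.14].

### API

Orientations are given as [roll, pitch, yaw] about the fixed x, y, z axes, in that order (R = Rz(yaw) Ry(pitch) Rx(roll)).
In Python, from rig import r, grab_frame, spotter gives the robot as it stands.
- The arm moves only by the tool apply_moves, never from a script. Its argument "motion" is text: rows parted by semicolons, each of 5 numbers parted by spaces: the opening, from -1 (shut) to 1 (fully open), then the shift along the tool's x, y, z as a fraction of full scale, then the turn about the tool's z as a fraction of full scale. In form: hand x y z twist; .... A call has 1 to 20 rows; each row is the pose to reach, as a shift and turn from the pose commanded when the call began, along the tool's axes at that moment, turning the shorter way round; what a row does not reach only later rows make up. Full scale, the value 1, is 1 m for a shift and pi rad for a turn. A row lasts 1/12 s, in which the tool goes at most 41.7 mm and 7.16 degrees, less where a joint would pass 70% of its speed; a pose out of reach is approached as far as the arm can. A call with a number of a shift or a turn outside -1 to 1 is refused whole. A call with a gripper value outside its range is refused whole. The fingers move at their own pace and stop on an object; "squeeze" is the grip in N (left out, the last holds). Time passes only in rows, so rows that repeat a pose let the fingers close. It gives the time, the measured TCP pose, the force and the opening at its end, in the units of the state.
- r.sense(): the state, without advancing time (a new reading comes with each control period).
- grab_frame(name): name is "scene" or "side" or "wrist"; returns a dict with "img" (400x640x3 uint8, red, green, blue), "fx", "fy", "cx", "cy" (pixels), "R" (3x3) and "t" (3): a world point X has camera coordinates R X + t. Camera axes: x right, y down, z forward; pixel columns grow to the right and rows downward; lengths in mm; the calibration is good to about 2 mm. A picture is of the moment at which its call begins. There is no depth.
- r.sign_off(): hands the job in, once; it reports no verdict.
Trained networks look in the newest picture that a camera, given by its name, has taken for a name from the list of things; names that differ only in an ending like _2 or _b are one class to them, and where a whole thing is asked for, a point or a joint stands for the part that bears it (a point fixed in the world has none). Each returns a list of dicts, best first, with "conf" (0 to 1); they miss things now and then, are a little off and sometimes report something else, mostly with a low value. They report only what shows in the picture. A call takes as long as a camera call.
- spotter.boxes_of(query, camera): "point" ([x, y, z] in mm, in world coordinates, good to about 4 mm: the middle of the surface that is visible of it).
- spotter.place_of(query, camera): "point" ([x, y, z] in mm, in world coordinates, good to about 4 mm: a listed point, or the origin of a listed thing).
The state is a dict: "clock": time; "qpos": joint angles; "qvel": joint speeds; "joint_efforts": joint torques, N m; "eef_pos": TCP position; "tcp_rot": TCP orientation; "contact_force": force on the tool from outside, world axes, zero at the start; "wrist_torque": the same for the moment, N m; "opening": opening from 0.0 (shut) to 1.0 (fully open).
Only numpy, scipy, OpenCV 4.12 (cv2) and the standard library are available. Lean on these libraries where they do the work, as an engineer would, in place of code of your own. Each camera call takes 0.05 s, during which the arm holds its last target.

### The job

The sandwich press is cold and wiped clean, so shut it for the night. Push its drip tray fully home, press the sprung lid right down and, while you hold it down, slide the red bolt tab all the way across so that the bolt goes into its keeper and the lid stays shut when you let go. Leave the mixing glass, the strainer, the dasher bottle and the olive jar standing where they are.

Things in the scene. Friction and masses are not known exactly. Their poses are not given: they have to be found in the camera images.
- press: Countertop sandwich press (contact grill), brushed steel, fixed to the counter. Base 290 deep (x), 300 wide (y), 82 mm high. Origin: centre of its underside, on the counter. x points from its front (handle, drip tray; front face at x = -140 mm) to its rear (hinge), y to the left of a person facing its front, z up. The front looks roughly to world -y, turned up to 0.5 rad, differently each time.
- lid_hinge (a point): Middle of the lid's hinge axis: x = 135, y = 0, z = 105 mm in the press's frame. The axis runs along the press's y. Two torsion springs on it lift the lid.
- press_lid (a joint): Angle of the lid, rad: 0 shut (hard stop, lid level), 0.70 open (stop), where the springs hold it at the start. Steel lid from 20 to 255 mm forward of the hinge axis, 288 mm wide; flat top 40 mm above the axis (145 above the counter) when shut, its front about 300 mm up when open. Pressing 205 mm from the axis takes 2 to 4 N at first, 9 to 12 N when shut; unbolted, it springs open at once.
- lid_top (a point): Clear spot for pressing on the lid's flat top, moving with the lid: 205 mm forward of the hinge axis, 40 mm above it when shut, 40 mm right of the middle (y = -40 mm). The red tab stands beside it on its right (press -y), its near face 26 mm away when the bolt is drawn back.
- grip_bar (a point): Middle of the lid's black grip bar, moving with the lid: 25 mm thick, 230 mm wide (y), its axis 305 mm forward of the hinge axis and 18 mm above it when shut. Shut, it hangs over the drip tray's pull, so the tray is easier to reach while the lid is up.
- lock_bolt (a joint): Travel of the slide bolt on the lid's top, m: 0 drawn back, 0.028 fully shot (stop), towards the right (press -y). Starts at 0 to 0.003. Friction about 2 N; it stays where left. Through the keeper from about 0.016. Shot too early, it lands on top of the keeper and the lid cannot shut. Its two guides, 10 mm wide, 16 mm high, stand 48 and 133 mm right of the middle, 230 to 254 mm forward of the hinge.
- bolt_tab (a point): Centre of the bolt's upright red tab, moving with the bolt: 8 mm thick (press y, the sliding direction), 58 mm long fore and aft (185 to 243 mm forward of the hinge axis), reaching 3 to 29 mm above the lid's top. This point is 205 mm forward of the hinge axis, 16 mm above the lid's top and, with the bolt drawn back, 70 mm right of the middle.
- keeper_hole (a point): Centre of the hole in the steel keeper, a fixed upright plate 46 mm wide, 8 mm thick, on the right side of the base: x = -108, y = -157, z = 152 mm in the press's frame, the plate's top at 169 mm. The hole is 26 mm wide and 14 mm high, the bolt 14 by 8 mm: it enters only with the lid's front within about 3 mm of fully down.
- drip_tray (a joint): How far the drip tray stands out of the front of the base, in m: 0 fully home (a stop), up to 0.09. It slides along the press's x and takes about 2 N; at the start it stands out 30 to 60 mm.
- tray_front (a point): Middle of the front face of the tray's black pull, moving with the tray: 90 mm wide (y), from 35 to 59 mm above the counter, facing the press's -x; with the tray home it lies at x = -165 mm in the press's frame.
- mixing_glass: Clear mixing glass, rim diameter 92 mm, 155 mm high, standing on a black rubber bar mat (10 mm thick); origin: centre of its foot. Bystander.
- strainer: Flat steel cocktail strainer lying on the bar mat: round plate of 94 mm diameter (origin at its centre, underside) with a flat handle to 148 mm along its -x. Bystander.
- dasher_bottle: Amber bitters bottle, diameter 54 mm, 150 mm high, on the bar mat; origin: centre of its foot. Bystander.
- olive_jar: Green glass jar with a white lid, diameter 80 mm, 110 mm high, standing on the counter beyond the press; origin: centre of its foot. Bystander.

How it is judged:
By the outcome, as a careful person would: the job done as asked, in the order asked, and still so for the second after the job is handed in, with the robot touching nothing.
It also fails if it takes over 54 s, if anything falls off the work surface, if the arm or the gripper's body presses on something with over 40 N, if the wrist force passes 120 N, or if a joint passes its speed limit or range.

## Working session

There is one attempt and no reset: what is moved stays moved. The work goes in short steps, Python scripts to look and compute and a tool call to move; the robot and the scene stay as the last step left them, time stands still between calls to the robot, and variables do not carry over. Pictures are saved under pics/ and viewed, and the job is handed in when it is done.

Besides the shell and the picture viewer there is one more tool, called after ">>>" by a JSON object that holds its "op" and its "data". apply_moves: Moves the arm, as the interface text tells. Its arguments: {"type":"object","properties":{"motion":{"type":"string"},"squeeze":{"type":"number"}},"required":["motion"]}

```bash
ls; mkdir -p pics
cat > h.py <<'E'
import numpy as np,cv2
from rig import r,grab_frame,spotter
def snap(cam,name):
    f=grab_frame(cam); cv2.imwrite(f'pics/{name}.png',f['img'][:,:,::-1]); return f
E
python3 - <<'E'
from h import *
s=r.sense();print(s)
for c in ['scene','side','wrist']:
    f=snap(c,c+'0')
    print(c,f['fx'],f['R'].tolist() if hasattr(f['R'],'tolist') else f['R'],f['t'])
for c in ['scene','side']:
    for q in ['press','lid_hinge','lid_top','grip_bar','bolt_tab','keeper_hole','tray_front','mixing_glass','strainer','dasher_bottle','olive_jar']:
        p=spotter.place_of(q,c)
        print(c,q,[(np.round(a['point']).tolist(),round(a['conf'],2)) for a in p[:2]])
E
```

```text
pics
{'clock': 0.0, 'qpos': array([ 1.33460900e+00,  3.53655413e-01,  1.63414054e+00, -7.52027349e-06,
        1.15520964e+00, -2.39818403e-03]), 'qvel': array([ 3.07613888e-04,  3.44939893e-04, -1.85604366e-03,  1.09502235e-03,
        1.45546908e-03,  9.46565384e-05]), 'joint_efforts': array([-3.02638633e-03, -6.05241895e+01, -3.42057252e+01, -2.23430202e-04,
        9.31601564e-03,  2.38924656e-05]), 'eef_pos': array([144.73492711, 607.76507963, 403.95423739]), 'tcp_rot': array([-3.14017970e+00,  3.48734422e-06,  2.90780656e+00]), 'contact_force': array([ 0.28375918, -0.78981365, -0.01771693]), 'wrist_torque': array([-0.00806657, -0.01555658,  0.00466661]), 'opening': 0.9949559576597454}
scene 447.1265460689903 [[0.8886123911626717, 0.4586588494363245, 0.0002794743400032516], [0.43592168911775775, -0.8443712990624533, -0.31146330486319984], [-0.14261942093866728, 0.27689198102027535, -0.9502581394641073]] [-460.61971853 -317.53414674 1467.30280619]
side 497.0752063519632 [[-0.3690067047347509, -0.9294092729661165, 0.005696945268714856], [-0.8804322808366698, 0.3475842135288818, -0
[... 741 characters left out ...]
46.0], 0.87)]
scene mixing_glass [([516.0, -430.0, 8.0], 0.64)]
scene strainer [([434.0, -384.0, 10.0], 0.58)]
scene dasher_bottle [([620.0, -516.0, 10.0], 0.77)]
scene olive_jar [([769.0, -256.0, -2.0], 0.89)]
side press []
side lid_hinge []
side lid_top [([616.0, -3.0, 269.0], 0.83)]
side grip_bar [([560.0, -88.0, 317.0], 0.63), ([620.0, -512.0, 11.0], 0.55)]
side bolt_tab [([652.0, -0.0, 279.0], 0.74)]
side keeper_hole [([708.0, -129.0, 147.0], 0.68)]
side tray_front [([540.0, -202.0, 50.0], 0.92)]
side mixing_glass [([515.0, -428.0, 11.0], 0.74)]
side strainer [([437.0, -382.0, 10.0], 0.83)]
side dasher_bottle [([622.0, -514.0, 13.0], 0.77)]
side olive_jar [([768.0, -251.0, -2.0], 0.56)]
```

View pics/scene0.png

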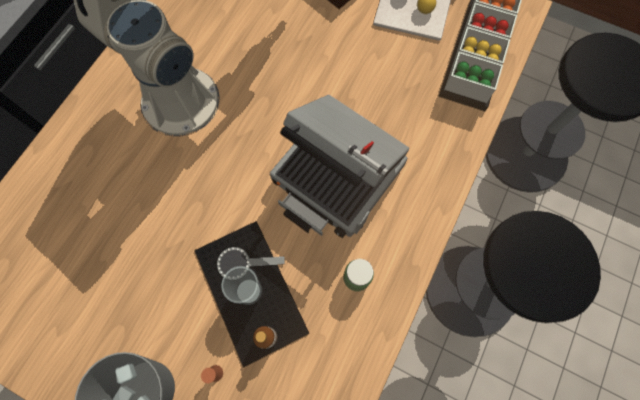

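View pics/side0.png

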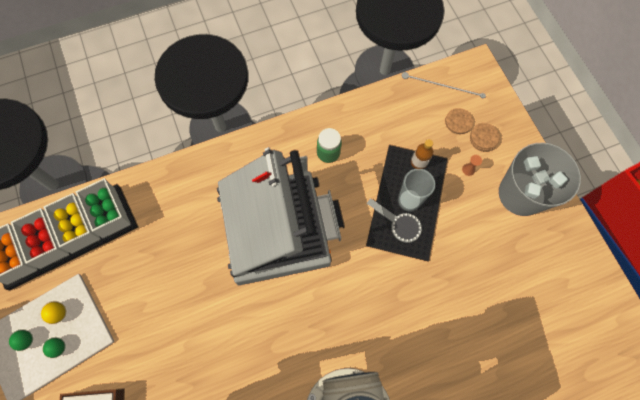

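```bash
cat >> h.py <<'E'
def lidpt(d,h,y,th): return np.array([135-(d*np.cos(th)-h*np.sin(th)),y,105+d*np.sin(th)+h*np.cos(th)])
def W(p,P):
    x,y,ps=P; c,s=np.cos(ps),np.sin(ps); return np.array([x+c*p[0]-s*p[1],y+s*p[0]+c*p[1],p[2]])
E
python3 - <<'E'
from h import *
from scipy.optimize import least_squares
obs=[('tray',[545,-202,46]),('tray',[540,-202,50]),('key',[715,-131,154]),('key',[708,-129,147]),('grip',[557,-83,314]),('grip',[560,-88,317]),('tab',[648,2,280]),('tab',[652,0,279]),('top',[616,-3,269])]
def model(k,v):
    th=.70
    return {'tray':np.array([-165-v[3],0,47]),'key':np.array([-108,-157,152]),'grip':lidpt(305,18,0,th),'tab':lidpt(205,56,-70-v[4],th),'top':lidpt(205,40,-40,th)}[k]
f=lambda v:np.concatenate([W(model(k,v),v[:3])-o for k,o in obs])
s=least_squares(f,[578,0,1.4,45,1],bounds=([400,-200,.8,30,0],[800,200,2.4,60,3]),loss='soft_l1',f_scale=4)
print(s.x); 
for (k,o) in obs: print(k,np.round(W(model(k,s.x),s.x[:3])-o,1))
v=s.x
for k in ['tray','key','grip','tab','top']: print(k,np.round(W(model(k,v),v[:3]),1))
for c in ['scene','side','wrist']:
    fr=grab_frame(c)
    im=cv2.resize(fr['img'][:,:,::-1],None,fx=1,fy=1).copy()
    def pr(p):
        q=np.array(fr['R'])@W(p,v[:3])+fr['t']; return (fr['fx']*q[0]/q[2]+fr['cx'],fr['fy']*q[1]/q[2]+fr['cy'])
    S=3
    im=cv2.resize(im,None,fx=S,fy=S,interpolation=cv2.INTER_CUBIC)
    def poly(pts,col):
        cv2.polylines(im,[np.int32([[a*S for a in pr(p)] for p in pts])],True,col,1)
    poly([(-140,-150,82),(-140,150,82),(150,150,82),(150,-150,82)],(0,255,0))
    poly([lidpt(20,40,-144,.7),lidpt(255,40,-144,.7),lidpt(255,40,144,.7),lidpt(20,40,144,.7)],(255,0,0))
    poly([(-165-v[3],-45,59),(-165-v[3],45,59),(-165-v[3],45,35),(-165-v[3],-45,35)],(0,0,255))
    poly([(-108-23,-157,169),(-108+23,-157,169),(-108+23,-157,82),(-108-23,-157,82)],(0,255,255))
    u,w=[int(S*a) for a in pr((0,0,150))]
    x0=min(max(u-400,0),im.shape[1]-800);y0=min(max(w-300,0),im.shape[0]-600)
    cv2.imwrite(f'pics/{c}_ov.png',im[y0:y0+600,x0:x0+800])
E
```

```text
[ 5.74432436e+02 -5.90853219e-02  1.41075051e+00  3.94894980e+01
  3.00000000e+00]
tray [-3.2  0.1  1. ]
tray [ 1.8  0.1 -3. ]
key [-2.8 -0.7 -2. ]
key [ 4.2 -2.7  5. ]
grip [ 3.6 -2.6  1.3]
grip [ 0.6  2.4 -1.7]
tab [ 0.8  0.4 -0.1]
tab [-3.2  2.4  0.9]
top [-1.4  0.5 -1.3]
tray [ 541.8 -201.9   47. ]
key [ 712.2 -131.7  152. ]
grip [560.6 -85.6 315.3]
tab [648.8   2.4 279.9]
top [614.6  -2.5 267.7]
```

View pics/scene_ov.png

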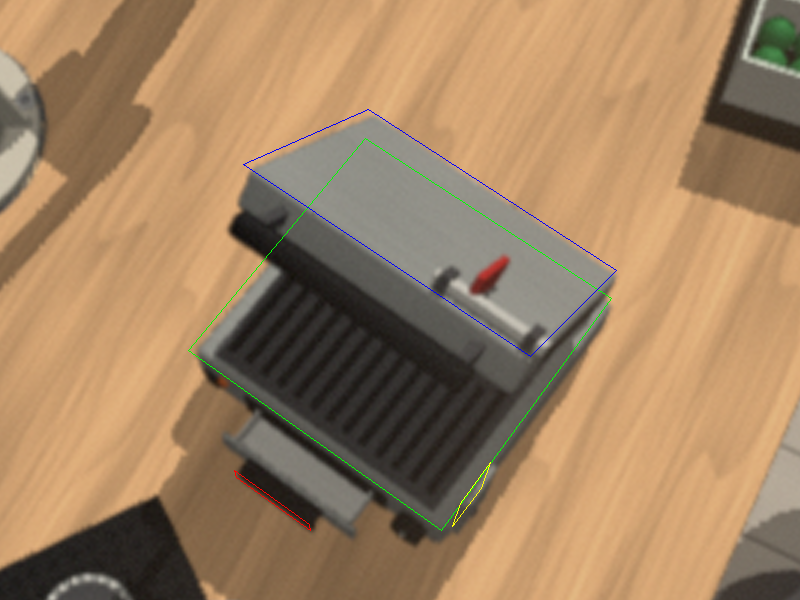

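View pics/side_ov.png

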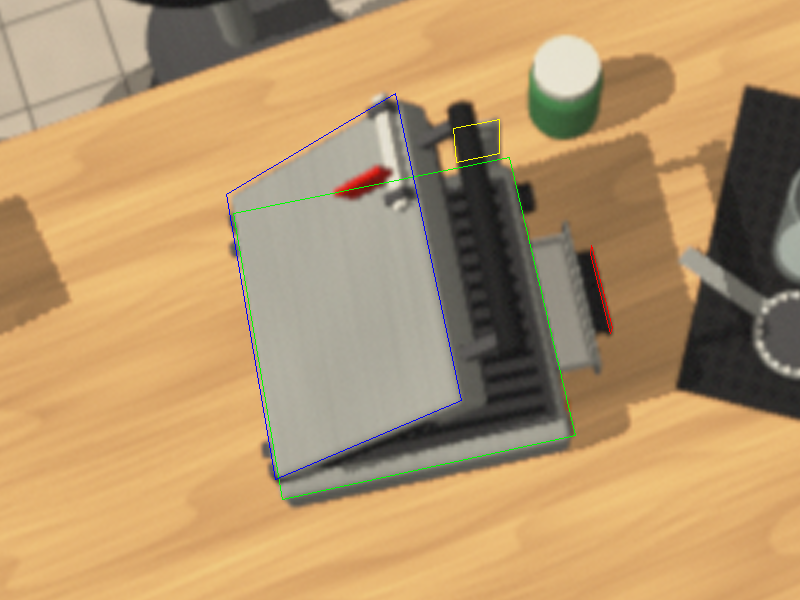

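View pics/wrist_ov.png

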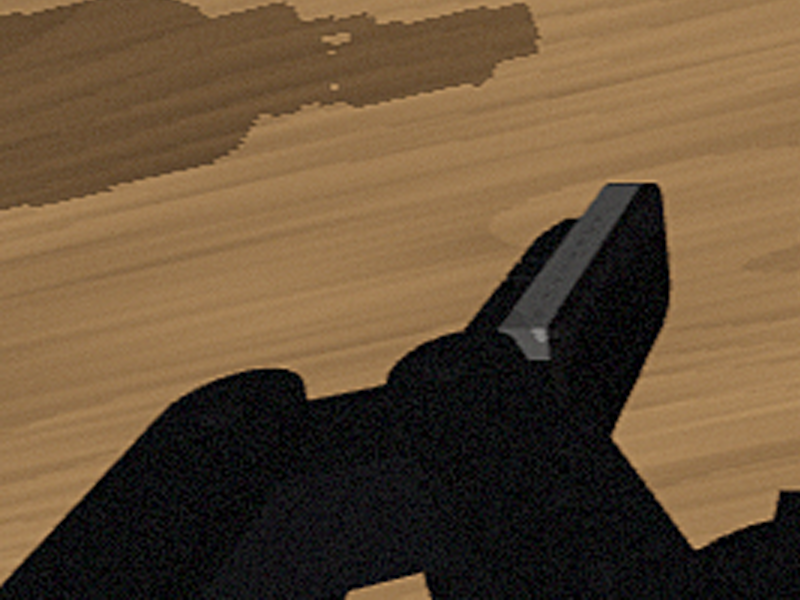

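The overlay agrees with the picture to within a few mm. Press origin is about (574, 0), yaw 1.41, and the tray stands out about 40 mm. First I'll raise the tool, shut the fingers and turn the tool to line up with the press.

>>> {"op": "apply_moves", "data": {"motion": "-1 0 0 -0.04 0.04; -1 0 0 -0.08 0.08; -1 0 0 -0.12 0.12; -1 0 0 -0.16 0.16; -1 0 0 -0.16 0.2; -1 0 0 -0.16 0.24; -1 0 0 -0.16 0.28; -1 0 0 -0.16 0.32; -1 0 0 -0.16 0.36; -1 0 0 -0.16 0.4; -1 0 0 -0.16 0.44; -1 0 0 -0.16 0.477; -1 0 0 -0.16 0.477; -1 0 0 -0.16 0.477", "squeeze": 40}}

```text
clock: 2.57
eef_pos: [144.8, 608.0, 564.7]
tcp_rot: [-3.142, 0.0, 1.413]
contact_force: [0.6, 0.7, -0.8]
opening: 0.001
```

```bash
cat >> h.py <<'E'
P=(574.4,-0.06,1.4108)
def topress(w,P=P):
    x,y,ps=P;c,s=np.cos(ps),np.sin(ps);d=np.array(w[:2])-[x,y];return np.array([c*d[0]+s*d[1],-s*d[0]+c*d[1],w[2]])
E
python3 - <<'E'
from h import *
p=topress([144.8,608,564.7]);print(p)
t=np.array([-250,0,564.7]); d=t-p; print('tool dx,dy(right)',d[0],-d[1])
E
```

```text
[531.85223406 520.98591605 564.7       ]
tool dx,dy(right) -781.8522340596173 520.985916053202
```

>>> {"op": "apply_moves", "data": {"motion": "-1 -0.6 0.4 0 0;-1 -0.6 0.4 0 0;-1 -0.6 0.4 0 0;-1 -0.6 0.4 0 0;-1 -0.6 0.4 0 0;-1 -0.6 0.4 0 0;-1 -0.6 0.4 0 0;-1 -0.6 0.4 0 0;-1 -0.6 0.4 0 0;-1 -0.6 0.4 0 0;-1 -0.6 0.4 0 0;-1 -0.6 0.4 0 0;-1 -0.6 0.4 0 0;-1 -0.6 0.4 0 0;-1 -0.6 0.4 0 0;-1 -0.6 0.4 0 0;-1 -0.6 0.4 0 0;-1 -0.6 0.4 0 0;-1 -0.6 0.4 0 0;-1 -0.6 0.4 0 0"}}

```text
clock: 4.23
eef_pos: [443.0, -48.8, 564.4]
tcp_rot: [-3.141, -0.0, 1.41]
contact_force: [-1.3, 0.5, -0.2]
opening: -0.001
```

>>> {"op": "apply_moves", "data": {"motion": "-1 -0.182 0.121 0 0;-1 -0.182 0.121 0 0;-1 -0.182 0.121 0 0;-1 -0.182 0.121 0 0;-1 -0.182 0.121 0 0;-1 -0.182 0.121 0 0;-1 -0.182 0.121 0 0;-1 -0.182 0.121 0 0;-1 -0.182 0.121 0 0"}}

```text
clock: 4.98
eef_pos: [533.0, -245.6, 564.9]
tcp_rot: [-3.141, -0.001, 1.412]
contact_force: [-0.8, 0.9, -0.5]
opening: 0.004
```

Run:
```python
from h import *
s=r.sense();print(s['clock'],s['eef_pos'],s['tcp_rot'],topress(s['eef_pos']),s['qpos'],s['contact_force'])
snap('wrist','w1')
for q in ['tray_front','lid_top','grip_bar','bolt_tab']:
    print(q,[(np.round(a['point']).tolist(),round(a['conf'],2)) for a in spotter.place_of(q,'wrist')[:2]])
```

```text
4.9833 [ 532.96552014 -245.58610979  564.89156992] [-3.14128736e+00 -7.22440790e-04  1.41150124e+00] [-248.99133482    1.7893841   564.89156992] [-4.34524782e-01  1.83114069e-01  1.51007597e+00  6.16858457e-04
  1.44889278e+00 -2.75304963e-01] [-0.75856667  0.945281   -0.46979511]
tray_front [([543.0, -203.0, 51.0], 0.57)]
lid_top []
grip_bar []
bolt_tab []
```

>>> {"op": "apply_moves", "data": {"motion": "-1 0 0 0.2 0;-1 0 0 0.2 0;-1 0 0 0.2 0;-1 0 0 0.2 0;-1 0 0 0.2 0;-1 0 0 0.24 0;-1 0 0 0.28 0;-1 0 0 0.31 0;-1 0 0 0.335 0;-1 0 0 0.352 0;-1 0 0 0.352 0"}}

```text
clock: 6.15
eef_pos: [531.8, -246.6, 209.3]
tcp_rot: [-3.136, -0.002, 1.41]
contact_force: [-0.4, -0.0, 0.1]
opening: 0.001
```

Run:
```python
from h import *
s=r.sense();print(s['clock'],s['eef_pos'],topress(s['eef_pos']),s['contact_force'])
snap('wrist','w2');snap('side','s2')
```

```text
6.15 [ 531.78791361 -246.61435089  209.34068762] [-250.19405298    2.78813628  209.34068762] [-0.3574549  -0.04032126  0.12950297]
```

View pics/w2.png

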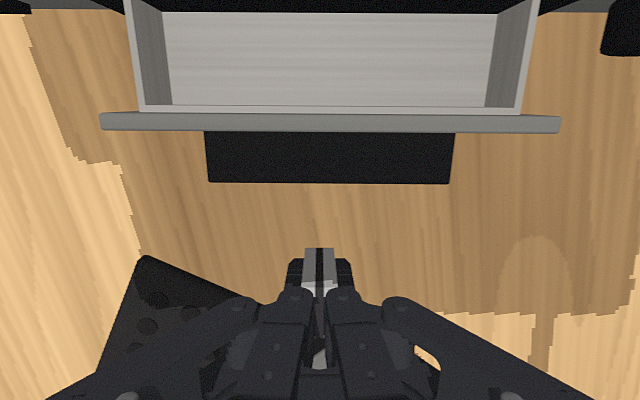

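View pics/s2.png

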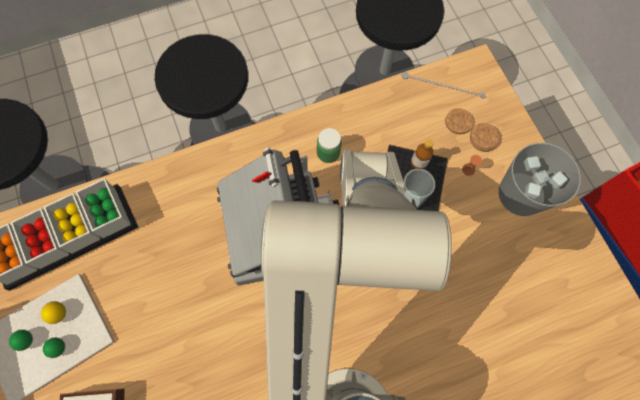

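Run:
```python
from h import *
s=cv2.imread('pics/s2.png')
f=grab_frame('side');f2=snap('scene','c2')
R=np.array(f['R']);t=np.array(f['t']);C=-R.T@t
for uv in [(342,180),(342,160),(345,200),(302,180),(340,210)]:
    d=R.T@np.array([(uv[0]-f['cx'])/f['fx'],(uv[1]-f['cy'])/f['fy'],1])
    for z in [210,260,315,400,450]:
        X=C+d*(z-C[2])/d[2]; print(uv,z,np.round(topress(X)))
cv2.imwrite('pics/s2z.png',cv2.resize(s[100:280,180:480],None,fx=2.6,fy=2.6))
```

```text
(342, 180) 210 [-208.  -46.  210.]
(342, 180) 260 [-201.  -28.  260.]
(342, 180) 315 [-192.   -8.  315.]
(342, 180) 400 [-180.   24.  400.]
(342, 180) 450 [-172.   42.  450.]
(342, 160) 210 [-223. -106.  210.]
(342, 160) 260 [-215.  -85.  260.]
(342, 160) 315 [-206.  -63.  315.]
(342, 160) 400 [-192.  -27.  400.]
(342, 160) 450 [-184.   -7.  450.]
(345, 200) 210 [-202.   14.  210.]
(345, 200) 260 [-195.   30.  260.]
(345, 200) 315 [-187.   47.  315.]
(345, 200) 400 [-175.   75.  400.]
(345, 200) 450 [-167.   91.  450.]
(302, 180) 210 [-98. -70. 210.]
(302, 180) 260 [-95. -51. 260.]
(302, 180) 315 [-91. -30. 315.]
(302, 180) 400 [-85.   3. 400.]
(302, 180) 450 [-82.  22. 450.]
(340, 210) 210 [-182.   39.  210.]
(340, 210) 260 [-175.   54.  260.]
(340, 210) 315 [-168.   71.  315.]
(340, 210) 400 [-157.   96.  400.]
(340, 210) 450 [-151.  112.  450.]
```

View pics/s2z.png

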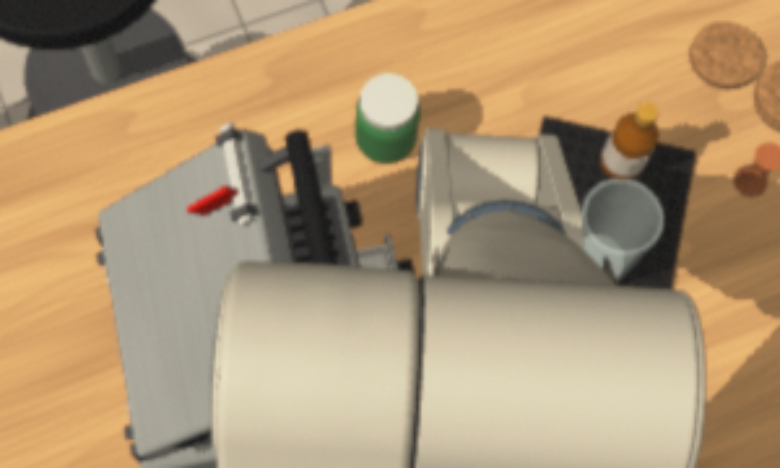

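View pics/c2.png

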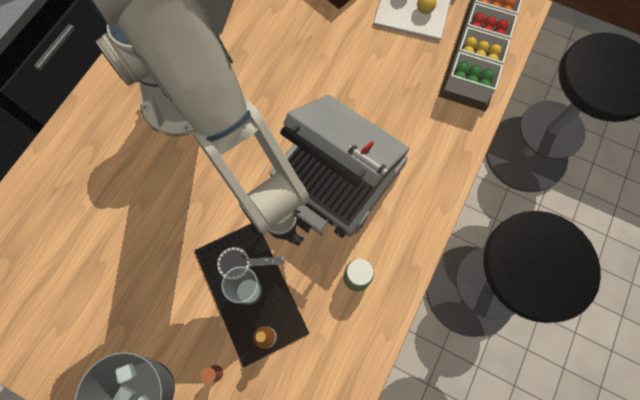

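Moving the wrist fork in that far would bring it close to the open grip bar. So I'll turn the tool a quarter turn and open the jaws, then push with the back of the leading finger, which stands about 57 mm ahead of the tool axis. First I back off 30 mm.

>>> {"op": "apply_moves", "data": {"motion": "-1 -0.015 0 0 0;-1 -0.03 0 0 0;-1 -0.03 0 0.004 0.04;-1 -0.03 0 0.004 0.08;-1 -0.03 0 0.004 0.12;-1 -0.03 0 0.004 0.16;-1 -0.03 0 0.004 0.2;-1 -0.03 0 0.004 0.24;-1 -0.03 0 0.004 0.28;-1 -0.03 0 0.004 0.32;-1 -0.03 0 0.004 0.36;-1 -0.03 0 0.004 0.4;-1 -0.03 0 0.004 0.44;0 -0.03 0 0.004 0.48;1 -0.03 0 0.004 0.5;1 -0.03 0 0.004 0.5;1 -0.03 0 0.004 0.5;1 -0.03 0 0.004 0.5;1 -0.03 0 0.004 0.5;1 -0.03 0 0.004 0.5"}}

```text
clock: 8.02
eef_pos: [528.4, -277.4, 208.8]
tcp_rot: [3.141, -0.0, -0.16]
contact_force: [-0.2, -0.1, 0.4]
opening: 0.968
```

Run:
```python
from h import *
s=r.sense();print(s['clock'],s['eef_pos'],s['tcp_rot'],topress(s['eef_pos']),s['contact_force'],s['opening'])
snap('wrist','w3');snap('scene','c3')
```

```text
8.0167 [ 528.40441152 -277.43663262  208.80847763] [ 3.14149369e+00 -1.65182543e-04 -1.60431681e-01] [-281.16170968    1.21798496  208.80847763] [-0.24857137 -0.10949281  0.37334413] 0.9679207909570274
```

View pics/w3.png

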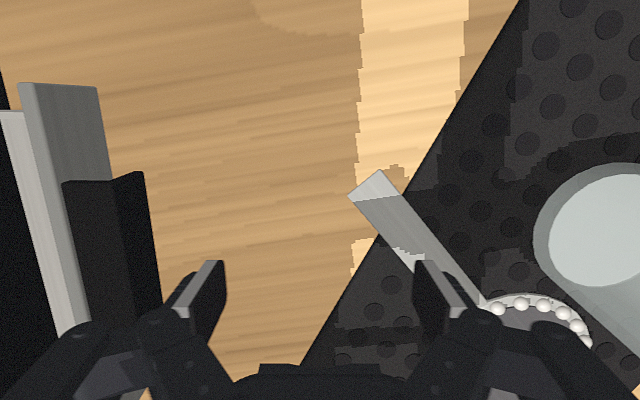

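View pics/c3.png

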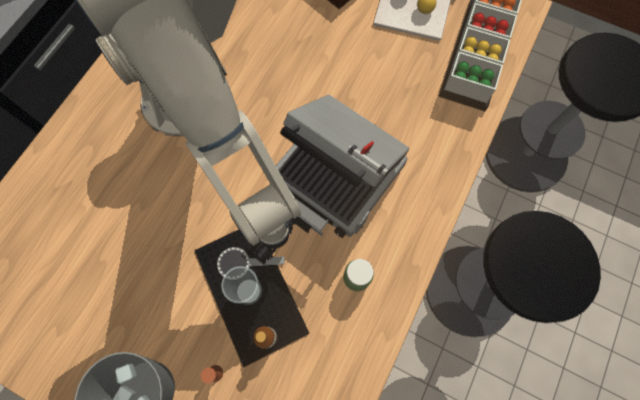

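>>> {"op": "apply_moves", "data": {"motion": "1 0 0 0.008 0;1 0 0 0.008 0;1 0 -0.01 0.008 0;1 0 -0.02 0.008 0;1 0 -0.025 0.008 0;1 0 -0.03 0.008 0;1 0 -0.035 0.008 0;1 0 -0.04 0.008 0;1 0 -0.045 0.008 0;1 0 -0.05 0.008 0;1 0 -0.05 0.008 0"}}

```text
clock: 9.03
eef_pos: [536.6, -227.0, 200.7]
tcp_rot: [-3.141, 0.0, -0.161]
contact_force: [-0.3, 0.0, 1.0]
opening: 0.998
```

Run:
```python
from h import *
s=r.sense();print(s['clock'],s['eef_pos'],topress(s['eef_pos']),s['contact_force'],s['opening'])
snap('wrist','w4');snap('scene','c4')
for c in ['wrist','scene']:print([(topress(a['point']),round(a['conf'],2)) for a in spotter.place_of('tray_front',c)[:2]])
```

```text
9.0333 [ 536.61655221 -226.96344111  200.74223858] [-230.02485467    1.15184613  200.74223858] [-0.25158414  0.00600458  0.95592349] 0.9979632517814767
[(array([-175.4657034 ,   -1.97952769,   50.6       ]), 0.59)]
[(array([-177.2424523 ,   -5.40635761,   48.        ]), 0.63), (array([-501.40420552, -125.78757603,   12.6       ]), 0.35)]
```

View pics/w4.png

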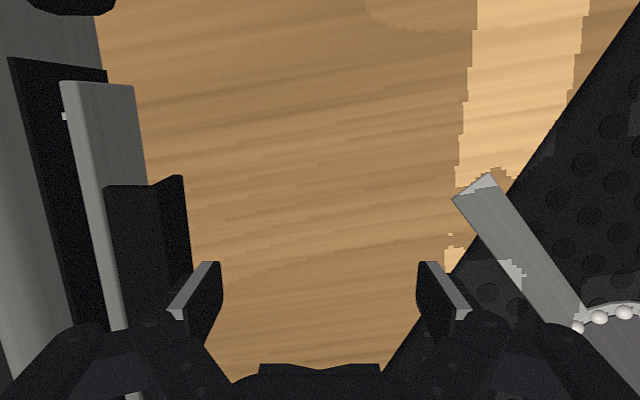

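View pics/c4.png

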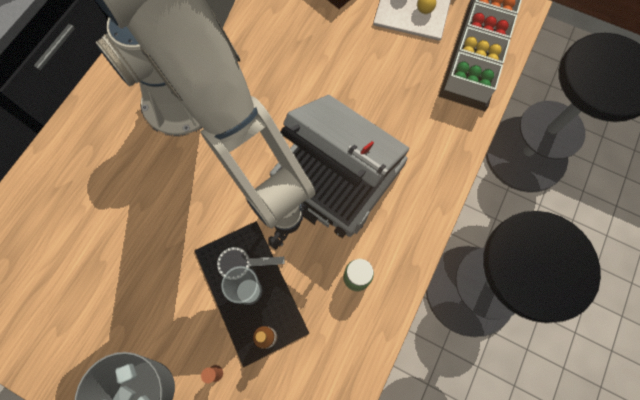

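Run:
```python
from h import *
s=r.sense();q=s['qpos'];print(q,s['joint_efforts'])
D=[(.35366,1.63414,np.hypot(144.73,607.77),403.95),(.183114,1.510076,np.hypot(532.97,245.59),564.89),(q[1],q[2],np.hypot(*s['eef_pos'][:2]),s['eef_pos'][2])]
A=[];b=[]
for q2,q3,rr,z in D:
    A.append([np.sin(q2),np.sin(q2+q3),1,0]);b.append(rr);A.append([np.cos(q2),np.cos(q2+q3),0,1]);b.append(z)
x=np.linalg.lstsq(np.array(A),np.array(b),rcond=None);print(x)
print('forearm angle from vertical',q[1]+q[2])
```

```text
[-4.04328668e-01  5.51299609e-01  1.86202198e+00  2.24601558e-04
  7.28118292e-01  1.32799988e+00] [ 2.22303355e-01 -6.25962210e+01 -2.27417690e+01  1.38469014e-02
  5.53831022e-03  3.07893017e-03]
(array([454.42652306, 487.54844454,  20.73295598, 176.75237271]), array([5.20524434]), np.int32(4), array([2.49170501, 2.37239319, 0.36008815, 0.18301157]))
forearm angle from vertical 2.413321590654411
```

>>> {"op": "apply_moves", "data": {"motion": "1 0 -0.003 0 0;1 0 -0.006 0 0;1 0 -0.008 0 0;1 0 -0.01 0 0;1 0 -0.012 0 0;1 0 -0.012 0 0"}}

```text
clock: 9.73
eef_pos: [538.5, -216.8, 201.0]
tcp_rot: [3.139, -0.001, -0.16]
contact_force: [-2.1, -10.7, 0.8]
opening: 0.997
```

Run:
```python
from h import *
s=r.sense();print(s['clock'],s['eef_pos'],topress(s['eef_pos']),s['contact_force'],s['opening'],s['joint_efforts'])
snap('wrist','w5')
for c in ['wrist','scene']:print([(topress(a['point']),round(a['conf'],2)) for a in spotter.place_of('tray_front',c)[:2]])
```

```text
9.7333 [ 538.46052999 -216.8412922   200.95286566] [-219.73821462    0.94402579  200.95286566] [ -2.07776477 -10.72222062   0.82643934] 0.9970207201786221 [ 6.10568538e+00 -6.17443871e+01 -2.12032968e+01  2.00591706e+00
  5.83232827e-01  5.85019053e-02]
[]
[(array([-177.2424523 ,   -5.40635761,   48.        ]), 0.63), (array([-501.40420552, -125.78757603,   12.6       ]), 0.35)]
```

View pics/w5.png

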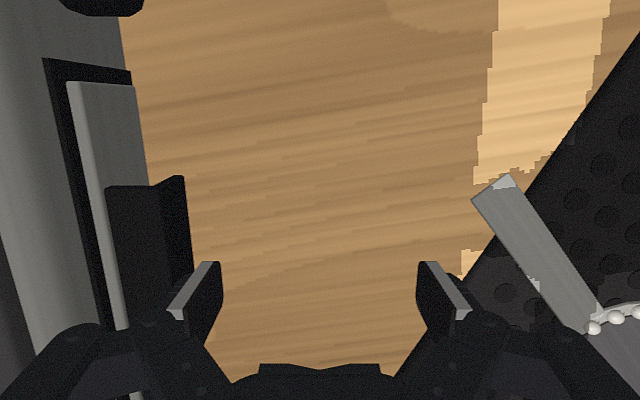

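>>> {"op": "apply_moves", "data": {"motion": "1 0 -0.002 0 0;1 0 -0.003 0 0;1 0 -0.003 0 0;1 0 -0.003 0 0"}}

```text
clock: 10.22
eef_pos: [538.6, -216.1, 201.2]
tcp_rot: [3.136, -0.001, -0.16]
contact_force: [-6.7, -26.9, 1.2]
opening: 1.001
```

Run:
```python
from h import *
s=r.sense();print(s['clock'],topress(s['eef_pos']),s['contact_force'],s['opening'])
```

```text
10.2167 [-218.95180429    0.93186546  201.16317986] [ -6.69575451 -26.89898899   1.19400703] 1.000776763885587
```

The push force rose to 27 N while the tool stopped moving, so the tray is home. Now back off, rise, shut the fingers and turn back.

>>> {"op": "apply_moves", "data": {"motion": "1 0 0.02 0 0;1 0 0.05 0 0;1 0 0.05 -0.04 0;1 0 0.05 -0.08 0;1 0 0.05 -0.12 0;1 0 0.05 -0.16 0;1 0 0.05 -0.2 0;0 0 0.05 -0.24 -0.04;-1 0 0.05 -0.28 -0.08;-1 0 0.05 -0.32 -0.12;-1 0 0.05 -0.34 -0.16;-1 0 0.05 -0.34 -0.2;-1 0 0.05 -0.34 -0.24;-1 0 0.05 -0.34 -0.28;-1 0 0.05 -0.34 -0.32;-1 0 0.05 -0.34 -0.36;-1 0 0.05 -0.34 -0.4;-1 0 0.05 -0.34 -0.44;-1 0 0.05 -0.34 -0.48;-1 0 0.05 -0.34 -0.5"}}

```text
clock: 11.88
eef_pos: [530.7, -262.0, 540.4]
tcp_rot: [-3.141, -0.001, 1.416]
contact_force: [-0.8, -0.7, 0.6]
opening: 0.001
```

Run:
```python
from h import *
s=r.sense();print(s['clock'],s['eef_pos'],s['tcp_rot'],topress(s['eef_pos']),s['contact_force'],s['opening'])
snap('side','s6')
for q in ['tray_front','lid_top','grip_bar','bolt_tab','keeper_hole']:
  for c in ['side','scene']:
    grab_frame(c) if q=='tray_front' else 0
    print(q,c,[(np.round(topress(a['point'])).tolist(),round(a['conf'],2)) for a in spotter.place_of(q,c)[:2]])
for d in (195,200,205): print(d,[np.round(lidpt(d,40,0,t)).tolist() for t in (.7,.5,.3,.1,0)])
```

```text
11.8833 [ 530.73879421 -262.02001196  540.41634345] [-3.14093379e+00 -6.28810009e-04  1.41637150e+00] [-265.57009094    1.36950977  540.41634345] [-0.79126122 -0.73875535  0.61739529] 0.000985063513765169
tray_front side [([-167.0, 3.0, 47.0], 0.49)]
tray_front scene [([-162.0, -4.0, 48.0], 0.66), ([-107.0, -161.0, 154.0], 0.28)]
lid_top side [([4.0, -40.0, 269.0], 0.87)]
lid_top scene [([7.0, -41.0, 269.0], 0.64)]
grip_bar side [([-87.0, -1.0, 315.0], 0.84), ([-108.0, -154.0, 150.0], 0.23)]
grip_bar scene [([-85.0, 5.0, 315.0], 0.57)]
bolt_tab side [([13.0, -77.0, 280.0], 0.85)]
bolt_tab scene [([12.0, -75.0, 279.0], 0.52)]
keeper_hole side [([-108.0, -154.0, 149.0], 0.84), ([-88.0, -3.0, 318.0], 0.2)]
keeper_hole scene [([-105.0, -164.0, 151.0], 0.86), ([3.0, -41.0, 267.0], 0.49)]
195 [[12.0, 0.0, 261.0], [-17.0, 0.0, 234.0], [-39.0, 0.0, 201.0], [-55.0, 0.0, 164.0], [-60.0, 0.0, 145.0]]
200 [[8.0, 0.0, 264.0], [-21.0, 0.0, 236.0], [-44.0, 0.0, 202.0], [-60.0, 0.0, 165.0], [-65.0, 0.0, 145.0]]
205 [[4.0, 0.0, 268.0], [-26.0, 0.0, 238.0], [-49.0, 0.0, 204.0], [-65.0, 0.0, 165.0], [-70.0, 0.0, 145.0]]
```

View pics/s6.png

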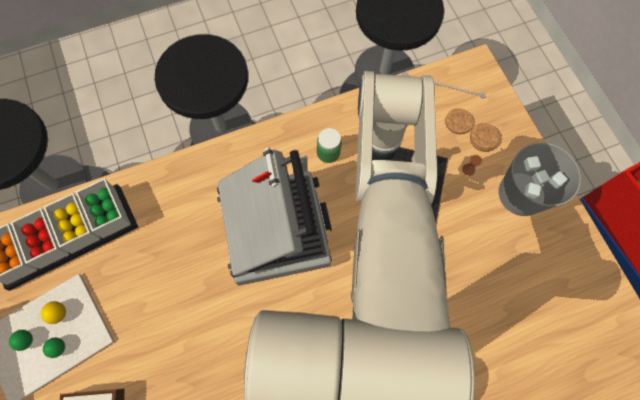

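>>> {"op": "apply_moves", "data": {"motion": "-1 0.272 0.021 0 0;-1 0.272 0.021 0 0;-1 0.272 0.021 0 0;-1 0.272 0.021 0 0;-1 0.272 0.021 0 0;-1 0.272 0.021 0 0;-1 0.272 0.021 0 0;-1 0.272 0.021 0 0;-1 0.272 0.021 0.03 0;-1 0.272 0.021 0.06 0;-1 0.272 0.021 0.067 0;-1 0.272 0.021 0.067 0"}}

```text
clock: 13.53
eef_pos: [594.6, 2.1, 471.5]
tcp_rot: [-3.137, 0.001, 1.409]
contact_force: [-0.2, 0.1, 0.1]
opening: -0.001
```

Run:
```python
from h import *
s=r.sense();print(s['clock'],s['eef_pos'],s['tcp_rot'],topress(s['eef_pos']),s['contact_force'],s['opening'])
snap('wrist','w7')
```

```text
13.5333 [594.62326029   2.11060593 471.4792749 ] [-3.13690358e+00  1.00838574e-03  1.40876498e+00] [  5.36474289 -19.61915698 471.4792749 ] [-0.21118895  0.13884587  0.08221152] -0.0013649482102722724
```

View pics/w7.png

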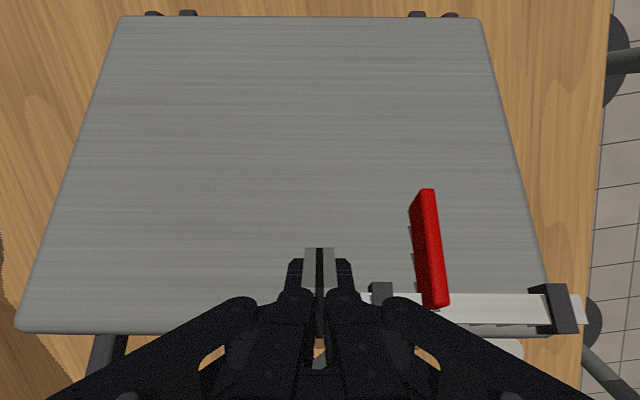

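>>> {"op": "apply_moves", "data": {"motion": "-1 0 0 0.01 0;-1 0 0 0.02 0;-1 0 0 0.028 0;-1 0 0 0.036 0;-1 -0.007 0 0.043 0;-1 -0.014 0 0.05 0;-1 -0.02 0 0.057 0;-1 -0.027 0 0.064 0;-1 -0.034 0 0.072 0;-1 -0.04 0 0.08 0;-1 -0.04 0 0.08 0"}}

```text
clock: 14.5
eef_pos: [588.5, -37.6, 392.0]
tcp_rot: [-3.14, -0.0, 1.409]
contact_force: [0.9, 2.9, 2.1]
opening: -0.0
```

Run:
```python
from h import *
s=r.sense();print(s['clock'],s['eef_pos'],s['tcp_rot'],topress(s['eef_pos']),s['contact_force'],s['opening'],s['wrist_torque'])
snap('wrist','w8');snap('scene','c8')
```

```text
14.5 [588.49080243 -37.62723993 391.98619939] [-3.14017250e+00 -7.45648677e-05  1.40854023e+00] [-34.84255593 -19.89584192 391.98619939] [0.92729256 2.86598043 2.13236146] -4.35870918103416e-05 [ 0.67618776 -0.21871748  0.04642998]
```

View pics/w8.png

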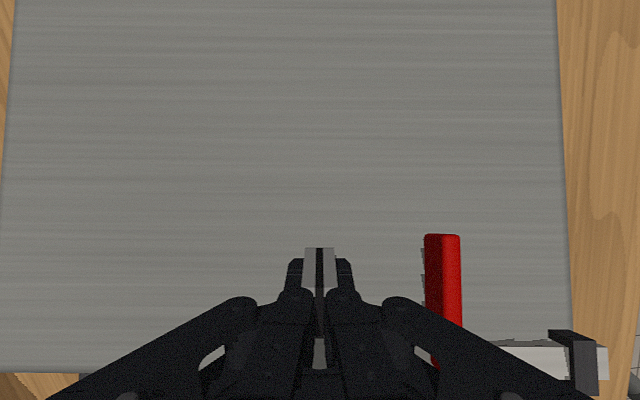

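View pics/c8.png

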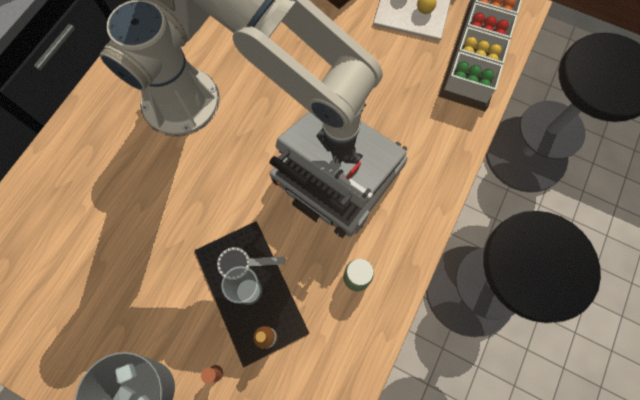

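>>> {"op": "apply_moves", "data": {"motion": "-1 -0.005 0 0.009 0;-1 -0.01 0 0.018 0;-1 -0.015 0 0.027 0;-1 -0.019 0 0.036 0;-1 -0.022 0 0.045 0;-1 -0.026 0 0.055 0;-1 -0.028 0 0.062 0;-1 -0.03 0 0.07 0;-1 -0.031 0 0.075 0;-1 -0.031 0 0.077 0;-1 -0.031 0 0.077 0"}}

```text
clock: 15.52
eef_pos: [584.0, -67.1, 318.3]
tcp_rot: [3.141, -0.0, 1.409]
contact_force: [-4.8, 4.2, 14.4]
opening: -0.003
```

Run:
```python
from h import *
s=r.sense();print(s['clock'],s['eef_pos'],s['tcp_rot'],topress(s['eef_pos']),s['contact_force'],s['opening'],s['wrist_torque'])
```

```text
15.5167 [583.99791555 -67.09728356 318.31478137] [ 3.14141842e+00 -3.51233671e-04  1.40936652e+00] [-64.65198667 -20.15534641 318.31478137] [-4.78426154  4.22986291 14.44517286] -0.003126727162720933 [0.74875776 0.81771064 0.01827133]
```

>>> {"op": "apply_moves", "data": {"motion": "-1 0 0 0.001 0;-1 0 0 0.002 0;-1 0 0 0.002 0;-1 0 0 0.002 0"}}

```text
clock: 15.85
eef_pos: [583.9, -67.1, 317.9]
tcp_rot: [3.141, -0.0, 1.41]
contact_force: [-10.1, 4.5, 30.7]
opening: -0.002
```

Run:
```python
from h import *
s=r.sense();print(s['clock'],topress(s['eef_pos']),s['contact_force'],s['wrist_torque'])
snap('wrist','w9');snap('scene','c9')
```

```text
15.85 [-64.66439084 -20.10479959 317.93818024] [-10.05392201   4.49322311  30.72501755] [ 0.84923979  1.80529367 -0.02791966]
```

View pics/w9.png

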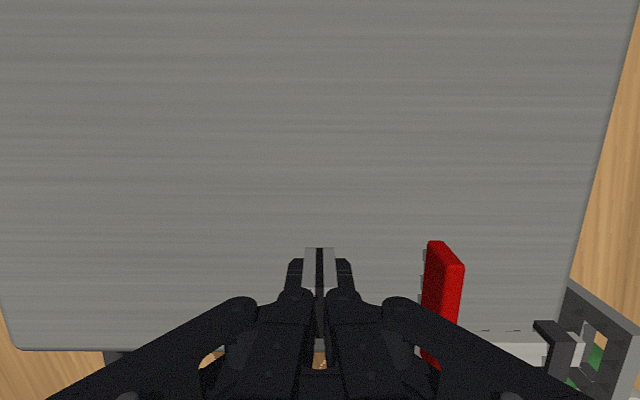

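Another 16 N moved the lid only 0.4 mm, so it is on its hard stop. Next I slide the tool to the right, holding the lid down.

>>> {"op": "apply_moves", "data": {"motion": "-1 0 0.005 -0.001 0;-1 0 0.01 -0.001 0;-1 0 0.015 -0.001 0;-1 0 0.02 -0.001 0;-1 0 0.025 -0.001 0;-1 0 0.028 -0.001 0;-1 0 0.028 -0.001 0"}}

```text
clock: 16.53
eef_pos: [609.5, -71.7, 317.9]
tcp_rot: [-3.135, 0.001, 1.41]
contact_force: [-21.2, 3.0, 32.9]
opening: -0.006
```

Run:
```python
from h import *
s=r.sense();print(s['clock'],topress(s['eef_pos']),s['contact_force'],s['wrist_torque'])
snap('wrist','w10')
```

```text
16.5333 [-65.13683866 -46.03498489 317.931141  ] [-21.19724392   3.03547691  32.92830784] [0.59454807 3.5889713  0.05047334]
```

View pics/w10.png

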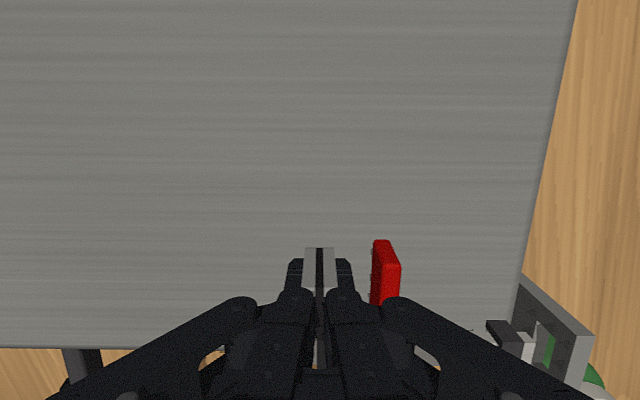

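>>> {"op": "apply_moves", "data": {"motion": "-1 0 0 -0.002 0;-1 0 0.005 -0.002 0;-1 0 0.01 -0.002 0;-1 0 0.015 -0.002 0;-1 0 0.018 -0.002 0;-1 0 0.018 -0.002 0"}}

```text
clock: 17.08
eef_pos: [628.4, -74.9, 318.4]
tcp_rot: [-3.138, 0.001, 1.41]
contact_force: [-8.2, 1.1, 12.7]
opening: 0.001
```

Run:
```python
from h import *
s=r.sense();print(s['clock'],topress(s['eef_pos']),s['contact_force'],s['wrist_torque'])
snap('wrist','w11')
```

```text
17.0833 [-65.29110922 -65.27732172 318.40597662] [-8.17422033  1.14218627 12.71652275] [ 0.1555532   1.40065792 -0.05748517]
```

View pics/w11.png

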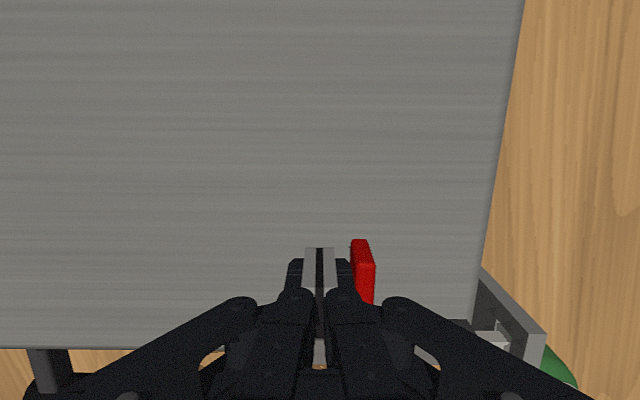

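>>> {"op": "apply_moves", "data": {"motion": "-1 0 0 0.001 0;-1 0 0.004 0.001 0;-1 0 0.008 0.001 0;-1 0 0.012 0.001 0;-1 0 0.014 0.001 0;-1 0 0.014 0.001 0"}}

```text
clock: 17.63
eef_pos: [641.2, -77.0, 318.2]
tcp_rot: [-3.135, 0.001, 1.41]
contact_force: [-16.5, 2.3, 22.8]
opening: -0.007
```

Run:
```python
from h import *
s=r.sense();print(s['clock'],topress(s['eef_pos']),s['contact_force'],s['wrist_torque'])
snap('wrist','w12')
```

```text
17.6333 [-65.35091555 -78.23095193 318.16220208] [-16.48185978   2.31761786  22.83178632] [ 0.38859777  2.841922   -0.04226383]
```

View pics/w12.png

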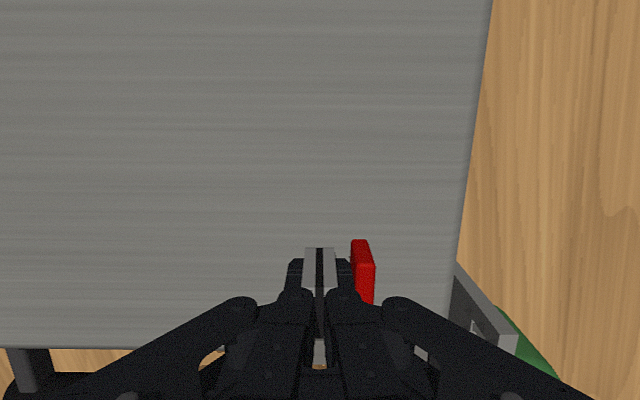

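>>> {"op": "apply_moves", "data": {"motion": "-1 0 0.003 0 0;-1 0 0.006 0 0;-1 0 0.007 0 0;-1 0 0.007 0 0"}}

```text
clock: 18.02
eef_pos: [646.3, -77.9, 318.0]
tcp_rot: [-3.129, 0.001, 1.41]
contact_force: [-28.0, 3.5, 29.7]
opening: 0.001
```

Run:
```python
from h import *
s=r.sense();print(s['clock'],topress(s['eef_pos']),s['contact_force'],s['wrist_torque'])
```

```text
18.0167 [-65.39280477 -83.40802757 317.97858712] [-28.04695629   3.46811535  29.69469514] [ 0.53716589  4.37957595 -0.03968563]
```

>>> {"op": "apply_moves", "data": {"motion": "-1 0 0 -0.001 0;-1 0 0.002 -0.001 0;-1 0 0.004 -0.001 0;-1 0 0.004 -0.001 0;-1 0 0.004 -0.001 0"}}

```text
clock: 18.43
eef_pos: [647.8, -78.1, 317.9]
tcp_rot: [-3.122, 0.001, 1.41]
contact_force: [-39.5, 5.7, 32.7]
opening: -0.0
```

Run:
```python
from h import *
s=r.sense();print(s['clock'],topress(s['eef_pos']),s['contact_force'],s['wrist_torque'],s['tcp_rot'])
f=snap('wrist','w13')
for c in ['scene','side']:
  grab_frame(c);print(c,[(np.round(topress(a['point'])).tolist(),round(a['conf'],2)) for a in spotter.place_of('bolt_tab',c)[:2]])
```

```text
18.4333 [-65.38565243 -84.94604148 317.8744616 ] [-39.47401483   5.71686502  32.66131433] [ 0.89540251  6.0919412  -0.02994856] [-3.12156779e+00  1.41403574e-03  1.40952289e+00]
scene [([-72.0, -105.0, 164.0], 0.7)]
side [([-432.0, -11.0, 10.0], 0.28)]
```

View pics/w13.png

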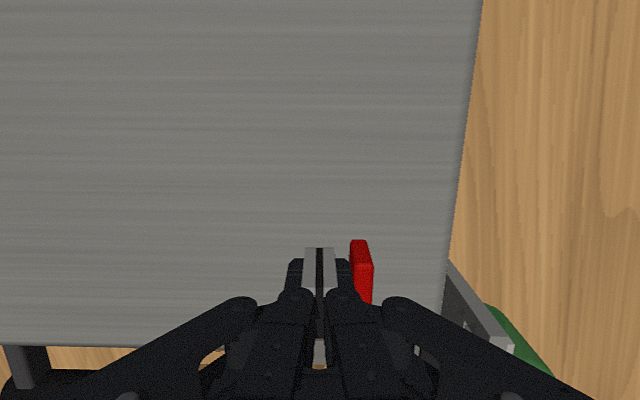

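Side force went up sharply with almost no movement, and the tab reads near y = -100, so the bolt is at its stop. I'll ease off sideways, then lift slowly and check the bolt holds the lid.

>>> {"op": "apply_moves", "data": {"motion": "-1 0 -0.006 0 0;-1 0 -0.015 0 0;-1 0 -0.02 0 0;-1 0 -0.02 0 0"}}

```text
clock: 19.02
eef_pos: [635.2, -75.9, 320.3]
tcp_rot: [3.135, 0.001, 1.41]
contact_force: [2.9, 0.1, 11.1]
opening: -0.006
```

Run:
```python
from h import *
s=r.sense();print(s['clock'],topress(s['eef_pos']),s['contact_force'])
f=snap('wrist','w14')
for c in ['scene','wrist']:
  grab_frame(c);print(c,[(np.round(topress(a['point'])).tolist(),round(a['conf'],2)) for a in spotter.place_of('bolt_tab',c)[:2]])
```

```text
19.0167 [-65.16713361 -72.09929579 320.28845253] [ 2.87644119  0.10824448 11.05624181]
scene [([-68.0, -102.0, 164.0], 0.55)]
wrist [([-67.0, -98.0, 164.0], 0.71)]
```

View pics/w14.png

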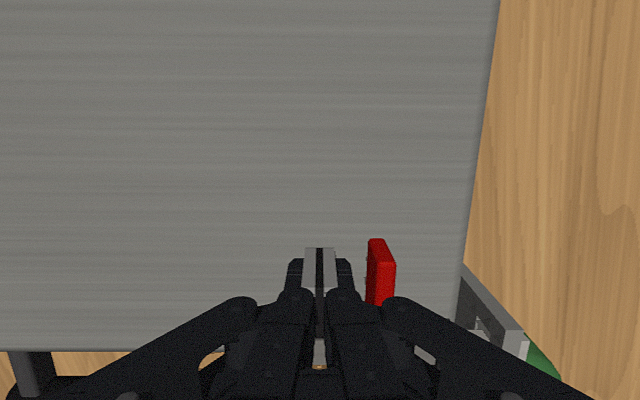

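>>> {"op": "apply_moves", "data": {"motion": "-1 0 0 -0.003 0;-1 0 0 -0.006 0;-1 0 0 -0.01 0;-1 0 0 -0.02 0;-1 0 0 -0.05 0;-1 0 0 -0.09 0;-1 0 0 -0.13 0;-1 0 0 -0.17 0;-1 0 0 -0.2 0;-1 0 0 -0.2 0"}}

```text
clock: 20.1
eef_pos: [634.8, -75.7, 526.0]
tcp_rot: [3.131, -0.0, 1.409]
contact_force: [0.7, -0.5, 0.6]
opening: -0.003
```

Run:
```python
from h import *
s=r.sense();print(s['clock'],topress(s['eef_pos']),s['contact_force'])
f=snap('wrist','w15')
for c in ['wrist','scene','side']:
  snap(c,'e_'+c)
  for q in ['bolt_tab','lid_top','grip_bar','tray_front','keeper_hole']:
    print(c,q,[(np.round(topress(a['point'])).tolist(),round(a['conf'],2)) for a in spotter.place_of(q,c)[:1]])
```

```text
20.1 [-65.09004017 -71.66731642 526.04137183] [ 0.69188893 -0.49430051  0.63191123]
wrist bolt_tab [([-67.0, -100.0, 164.0], 0.78)]
wrist lid_top [([-70.0, -42.0, 147.0], 0.66)]
wrist grip_bar [([-173.0, -0.0, 128.0], 0.63)]
wrist tray_front [([-166.0, -4.0, 53.0], 0.78)]
wrist keeper_hole [([-108.0, -158.0, 153.0], 0.9)]
scene bolt_tab [([-69.0, -100.0, 163.0], 0.74)]
scene lid_top [([-69.0, -42.0, 148.0], 0.9)]
scene grip_bar [([-167.0, 6.0, 125.0], 0.66)]
scene tray_front []
scene keeper_hole [([-105.0, -159.0, 154.0], 0.64)]
side bolt_tab [([-216.0, -231.0, -2.0], 0.27)]
side lid_top []
side grip_bar []
side tray_front []
side keeper_hole []
```

View pics/w15.png

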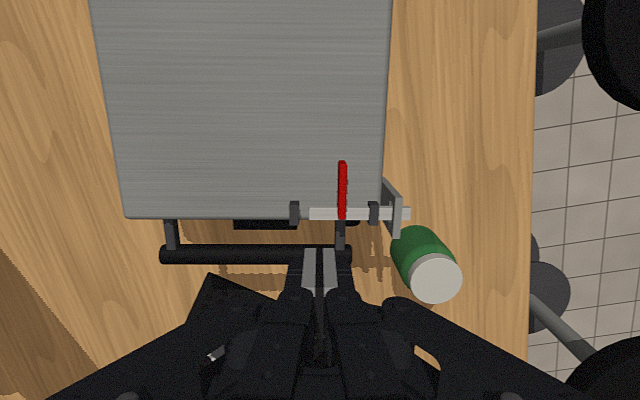

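View pics/e_scene.png

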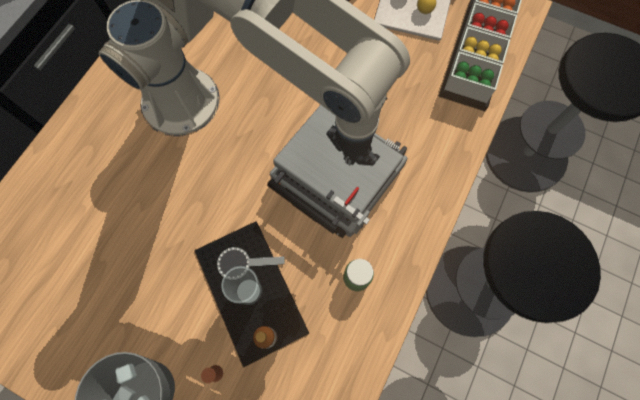

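The bolt passes through the keeper (row 213, cols 385–410 in the wrist view). The lid is down, the tray is home, and the bystanders haven't moved. Handing in.

Run:
```python
from h import *
print(r.sign_off(), r.sense()['clock'])
```

```text
the job is handed in; nothing more can be done
the job is handed in; nothing more can be done
```

The press is shut and bolted, and I handed the job in at about 20 s with the arm clear of everything.

**Tray:** I pushed the drip tray home with the back of an open finger, because the wrist would otherwise have come close to the raised grip bar. At the stop the push force rose to 27 N with less than 1 mm of movement. At the end the tray front read x = -166 mm, against -165 mm for fully home.

**Lid:** I pressed the lid down to its hard stop, where an extra 16 N moved it only 0.4 mm. I kept it held down while sliding the tab.

**Bolt:** I slid the red tab across until the side force jumped to about 40 N with almost no movement. The tab then read y = -98 to -102 mm, against -98 to -101 mm expected for fully shot.

**After letting go:** The lid stayed down and rose only about 2 to 3 mm, which is the bolt's play in the keeper. The wrist camera shows the bolt through the keeper plate. The mixing glass, strainer, dasher bottle and olive jar look unmoved in the final scene picture.

**Checks that failed or disagreed:**
- The last side-camera detections were no use: one false, low-confidence tab hit and nothing else.
- The last scene-camera view found no tray front, so the final tray reading is from the wrist camera alone.
- One scene-camera tab reading, taken while I was still pushing, was about 7 mm too far right. The readings after I backed off agreed with each other.

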